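# Square a carved panel up in the trimming jig

## Task

Using pushes only, with nothing gripped or lifted, push the carved stone panel along the bench until its far long edge lies flush against the jig's long metal fence. Then push the jig's sliding wooden jaw along the fence so that it drives the panel up against the metal end stop, and leave the panel snug between jaw and stop and still flush with the fence. Do not disturb the other things on the bench.

Things in the scene. Friction and masses are not known exactly. Their poses are not given: they have to be found in the camera images.
- jig: L of two aluminium bars 32 mm high fixed on the bench, no base plate. Origin: inner corner of fence and end stop, at bench top. Fence face: plane x = 0, y from +30 to -370 mm, 22 mm thick. End stop face: plane y = 0, 26 mm thick, reaching to x = -75 mm. The panel goes in the corner at x < 0, y < 0. +x points roughly away from the robot, +y to its left; yaw within 0.15 rad.
- jaw (a joint): Slide of the pale wood jaw along the fence, m; grows towards the end stop (jig +y). Its flat pressing face is at jig y = value - 0.250: 0.140 just meets a seated panel. Starts 0 to 0.03, about 2 N friction, stays where left, end of travel 0.155.
- jaw_back (a point): Middle of the jaw's rear face (away from the end stop), 20 mm above the bench; push here along jig +y. The jaw is 85 mm long along the fence, stands out from x = -2 to -80 mm, from 2 to 38 mm above the bench; a dark metal strip 30 mm wide let into its top (39 mm up) reaches over the fence to a guide rod behind it.
- panel: Loose pale stone slab, 90 mm (x) by 110 mm (y), 30 mm thick, a carved flower and border on top (knob to 37 mm up). Origin: centre of underside. About 0.6 kg. Its +x edge goes to the fence. Starts on the robot's side of the fence, between jaw and stop, turned up to 0.35 rad from square. Seated, its origin is at jig x = -45, y = -55 mm.
- offcut: Bystander, leave alone: plain rectangular stone offcut 68 x 46 x 34 mm; origin at the centre of its underside.
- boss: Bystander, leave alone: small round domed stone boss, 68 mm across, 29 mm high; origin at the centre of its underside.
- tin: Bystander, leave alone: plain steel tin, 60 mm across, 52 mm high; origin at the centre of its underside.
- chisel: Bystander, leave alone: steel stone chisel lying down, 190 mm long along its x; origin on the bench near mid-length.
- wheel: Bystander, leave alone: grey grinding wheel lying flat, 110 mm across, 16 mm thick; origin at the centre of its underside.
There are look-alikes about, which are no part of the job. Leave any blue or green look-alike of the panel alone.

How it is judged:
By the outcome, as a careful person would: the job done as asked, in the order asked, and still so for the second after the job is handed in, with the robot touching nothing.
It also fails if it takes over 48 s, if anything falls off the work surface, if the arm or the gripper's body presses on something with over 40 N, if the wrist force passes 120 N, or if a joint passes its speed limit or range.

## Robot

A 6-joint arm with a two-finger parallel gripper is mounted at the origin on the work surface. World frame = base frame: x ahead of the robot, y to its left, z up, the work surface at z = 0. Lengths are in m, angles in rad, forces in N, time in s.
With the tool pointing down it reaches from about 0.35 to 0.975 m from the base axis. Payload 4.9 kg.
Tool frame: the origin (TCP) lies on the mounting face of the last link; the fingertips stand 173 mm ahead of it and the grasp point (between the pads) lies 155 mm ahead of it; z points along the fingers, y is the direction in which the jaws open and shut (so a half turn about z gives the same grasp; the last joint's range is limited). The gripper opens to 85 mm and grips with 20 to 120 N. Pads are 22 mm wide; open, the fingers measure 114 mm over their backs; the gripper's body (76 mm by 85 mm) begins 54 mm behind the grasp point. The pads swing forward as they close: fully open they stand 13 mm farther back than shut.
Start: joints at [1.197, 0.053, 1.613, -0, 1.476, -0.119], TCP at [0.158, 0.605, 0.405] pointing down, gripper open.
Joint ranges: [-3.01, 3.01], [-1.01, 2.22], [0.06, 2.58], [-1.02, 4.17], [0.09, 2.62], [-3.14, 3.14]. Speed limits (rad/s): [2.57, 2.57, 3.14, 3.14, 3.14, 3.14].

## Interface

Orientations are given as a unit quaternion [w, x, y, z].
In Python, from plant import manip gives the robot as it stands.
- The arm moves only by the tool play_rows, never from a script. Its argument "increments" is a list of rows, each an object with "offset": the shift along the tool's x, y, z in mm, a list of three; "twist": the turn about the tool's z in rad; "grip": the opening, from 0 (shut) to 1 (fully open). In form: [{"offset": [dx, dy, dz], "twist": twist, "grip": grip}, ...]. A call has 1 to 5 rows; each row is the pose to reach, as a shift and turn from the pose commanded when the call began, along the tool's axes at that moment; what a row does not reach only later rows make up. A row lasts 1/12 s, in which the tool goes at most 41.7 mm and 7.16 degrees, less where a joint would pass 70% of its speed; a pose out of reach is approached as far as the arm can. A call with a gripper value outside its range is refused whole. The fingers move at their own pace and stop on an object; the grip force is fixed at half the most. Time passes only in rows, so rows that repeat a pose let the fingers close. It gives the time, the measured TCP pose, the force and the opening at its end, in the units of the state.
- manip.state(): the state, without advancing time (a new reading comes with each control period).
- manip.grab_frame(name): name is "side" or "top"; returns the picture (420x560x3 uint8, blue, green, red); there is no depth.
- manip.get_calibration(name): a dict with "fx", "fy", "cx", "cy" (pixels), "T" (4x4, takes a point from camera to world coordinates). Camera axes: x right, y down, z forward; pixel columns grow to the right and rows downward; lengths in m; the calibration is good to about 2 mm. A picture is of the moment at which its call begins. get_calibration takes no time and is no camera call.
- manip.job_done(): hands the job in, once; it reports no verdict.
Trained networks look in the newest picture that a camera, given by its name, has taken for a name from the list of things; names that differ only in an ending like _2 or _b are one class to them, and where a whole thing is asked for, a point or a joint stands for the part that bears it (a point fixed in the world has none). Each returns a list of dicts, best first, with "p" (0 to 1); they miss things now and then, are a little off and sometimes report something else, mostly with a low value. They report only what shows in the picture. A call takes as long as a camera call. They do not tell look-alikes from the thing itself.
- manip.boxes_of(query, camera): "xyz" ([x, y, z] in m, in the coordinates of the camera as it stood for that picture, good to about 4 mm: the middle of the surface that is visible of it).
- manip.tip_of(query, camera): "xyz" ([x, y, z] in m, in the coordinates of the camera as it stood for that picture, good to about 4 mm: a listed point, or the origin of a listed thing).
The state is a dict: "time": time; "joint_pos": joint angles; "joint_vel": joint speeds; "joint_efforts": joint torques, N m; "tool_pos": TCP position; "tool_rot": TCP orientation; "contact_force": force on the tool from outside, world axes, zero at the start; "ft_torque": the same for the moment, N m; "gripper_width": opening from 0.0 (shut) to 1.0 (fully open).
Only numpy, scipy, OpenCV 4.12 (cv2) and the standard library are available. Lean on these libraries where they do the work, as an engineer would, in place of code of your own. Each camera call takes 0.05 s, during which the arm holds its last target. There are 200 camera calls.

## Working session

There is one attempt and no reset: what is moved stays moved. The work goes in short steps, Python scripts to look and compute and a tool call to move; the robot and the scene stay as the last step left them, time stands still between calls to the robot, and variables do not carry over. Pictures are saved under pics/ and viewed, about 8 in all and at most 12, crops included, and the job is handed in when it is done.

Besides the shell and the picture viewer there is one more tool, called after ">>>" by a JSON object that holds its "op" and its "data". play_rows: Moves the arm, as the interface text tells. Its arguments: {"type":"object","properties":{"increments":{"type":"array"}},"required":["increments"]}

```bash
ls; mkdir -p pics; cat > h.py <<'E'
import numpy as np, cv2
from plant import manip
def cal(n):
    c=manip.get_calibration(n); return c,np.array(c["T"],float)
def w(n,p):
    c,T=cal(n); return (T@np.r_[p,1])[:3]
def ray(n,u,v,z):
    c,T=cal(n); d=T[:3,:3]@np.array([(u-c["cx"])/c["fx"],(v-c["cy"])/c["fy"],1]); o=T[:3,3]
    return o+d*(z-o[2])/d[2]
def proj(n,P):
    c,T=cal(n); q=np.linalg.inv(T)@np.r_[P,1]; return np.array([c["fx"]*q[0]/q[2]+c["cx"],c["fy"]*q[1]/q[2]+c["cy"]])
def snap(n,f):
    im=np.asarray(manip.grab_frame(n)); cv2.imwrite("pics/"+f,im); return im
E
python3 - <<'E'
from h import *
np.set_printoptions(precision=4,suppress=True)
s=manip.state(); print(s["time"],s["tool_pos"],s["tool_rot"],s["contact_force"])
for n in("top","side"):
    snap(n,n+"0.png"); print(n,cal(n)[1])
    for q in("panel","jig","jaw_back","offcut","boss","tin","chisel","wheel"):
        for d in manip.tip_of(q,n)[:3]: print(n,q,round(d["p"],2),w(n,d["xyz"]))
print(manip.state()["time"])
E
```

```text
pics
0.0 [0.1574 0.6046 0.4035] [-0.0003  0.1271  0.9919 -0.001 ] [ 0.9642  0.0871 -0.2387]
top [[ 0.0246 -0.9899  0.1397  0.348 ]
 [-0.9996 -0.0229  0.0142  0.0176]
 [-0.0109 -0.14   -0.9901  1.0666]
 [ 0.      0.      0.      1.    ]]
top panel 0.89 [0.2836 0.2014 0.002 ]
top panel 0.86 [ 0.2865 -0.2049 -0.    ]
top panel 0.6 [ 0.6816  0.4459 -0.0006]
top jig 0.56 [ 0.6182  0.1947 -0.0037]
top jaw_back 0.97 [ 0.5371 -0.1057  0.0188]
top offcut 0.68 [ 0.3869 -0.0556 -0.0084]
top boss 0.98 [0.6196 0.3008 0.001 ]
top boss 0.7 [ 0.3839 -0.0591 -0.0065]
top tin 0.56 [0.4646 0.3011 0.0016]
top tin 0.35 [ 0.47    0.1121 -0.0025]
top chisel 0.7 [ 0.4761  0.4111 -0.0014]
top chisel 0.52 [ 0.4715  0.1109 -0.0026]
top wheel 0.55 [ 0.4879 -0.3572  0.0013]
side [[ 0.8492 -0.3882  0.358   0.1155]
 [-0.528  -0.6346  0.5643 -0.5172]
 [ 0.0081 -0.6682 -0.7439  0.7934]
 [ 0.      0.      0.      1.    ]]
side panel 0.81 [ 0.4703  0.1122 -0.0038]
side panel 0.74 [0.2826 0.2062 0.0014]
side panel 0.61 [0.6834 0.4427 0.0016]
side jig 0.7 [0.6189 0.196  0.0058]
side jaw_back 0.61 [ 0.5362 -0.1035  0.0192]
side offcut 0.72 [ 0.3846 -0.0522 -0.003 ]
side boss 0.72 [0.6152 0.3073 0.0012]
side tin 0.95 [ 0.4703  0.3065 -0.0026]
side tin 0.53 [ 0.5337 -0.1014  0.0167]
side tin 0.22 [ 0.4871 -0.3521 -0.0026]
side chisel 0.52 [ 0.4768  0.4114 -0.0038]
side wheel 0.57 [ 0.4892 -0.355  -0.0019]
0.9
```

View pics/top0.png

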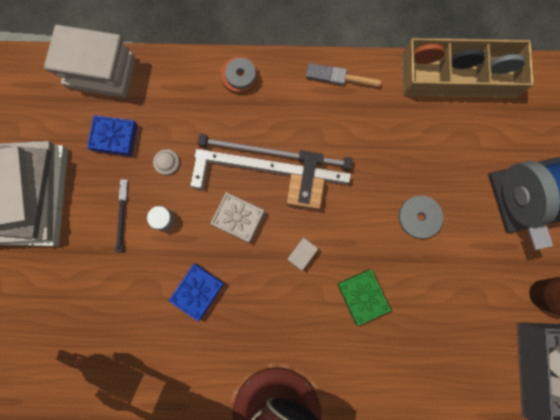

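View pics/side0.png

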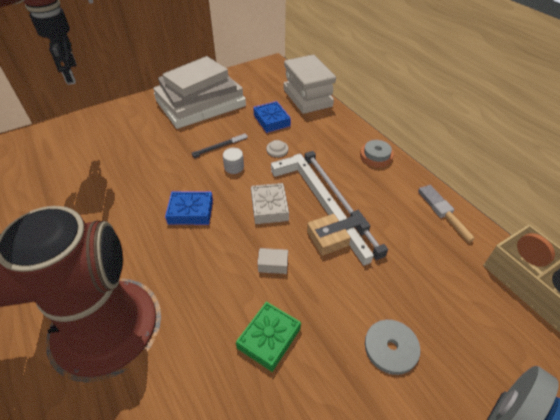

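The top view shows the stone panel at (238,217), the jig corner near (203,158), the fence running right to (350,178), and the jaw at (305,188). The side view agrees. Blue and green slabs are the look-alikes. The offcut is at (303,254) and the tin at (159,218). Next I measure the jig line and the panel's pose.

```bash
cat >> h.py <<'E'
def rect(im,n,z,x0,x1,y0,y1,s=2000):
    # world-aligned view: image up = +x, left = +y, s px/m
    W=[(x1,y1),(x1,y0),(x0,y0),(x0,y1)]
    src=np.float32([proj(n,[a,b,z]) for a,b in W]); dst=np.float32([[(y1-b)*s,(x1-a)*s] for a,b in W])
    return cv2.warpPerspective(im,cv2.getPerspectiveTransform(src,dst),(int((y1-y0)*s),int((x1-x0)*s)),flags=cv2.INTER_CUBIC)
E
python3 - <<'E'
from h import *
im=cv2.imread("pics/top0.png")
r=rect(im,"top",0.031,0.33,0.68,-0.2,0.2)
for i in range(0,8): cv2.putText(r,f"{0.68-.05*i:.2f}",(0,i*100+10),0,.4,(0,255,255)); cv2.line(r,(0,i*100),(800,i*100),(0,255,255),1)
for i in range(0,9): cv2.putText(r,f"{0.2-.05*i:.2f}",(i*100,690),0,.4,(0,255,255)); cv2.line(r,(i*100,0),(i*100,700),(0,255,255),1)
cv2.imwrite("pics/r0.png",r[:600])
E
```

```text
(no output)
```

View pics/r0.png

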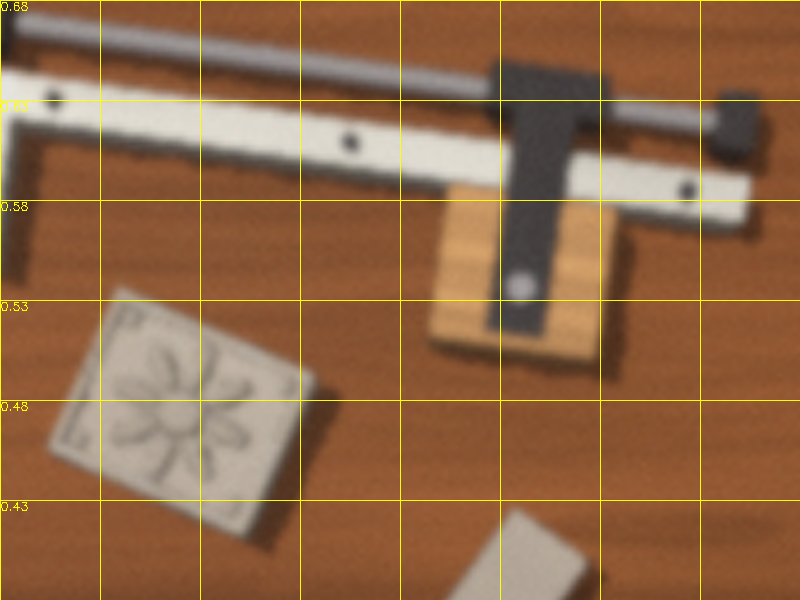

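The rectified view gives:
- **Jig:** inner corner at about (0.619, 0.196), yaw about -0.138.
- **Panel:** centre at about (0.4735, 0.109), about -0.27 rad from square, clear of both the jaw and the stop.
- **Jaw:** value about 0.027.

I'll square the tool to the jig and use the two open fingers as a wide pusher.

```bash
cat >> h.py <<'E'
from scipy.spatial.transform import Rotation as R
J0=np.array([.619,.196]); JY=-.138
A=np.array([[np.cos(JY),-np.sin(JY)],[np.sin(JY),np.cos(JY)]])
def jig(p): return A.T@(np.asarray(p)[:2]-J0)
def go(x,y,z,dyaw=0):
    s=manip.state(); q=s["tool_rot"]; r=R.from_quat([q[1],q[2],q[3],q[0]])
    t=np.r_[J0+A@[x,y],z]; o=r.inv().apply(t-s["tool_pos"])*1000
    ty=r.as_matrix()[:,1]; yaw=np.arctan2(-ty[0],ty[1]); tw=-(JY+dyaw-yaw); tw=(tw+np.pi)%(2*np.pi)-np.pi
    print("t",round(s["time"],2),"jig",np.round(jig(s["tool_pos"])*1000,1),"z",np.round(s["tool_pos"][2],4),"F",np.round(s["contact_force"],1),"-> off",np.round(o,1),"tw",round(tw,3))
E
python3 -c "
from h import *
go(-.23,-.11,.26); go(-.23,-.11,.183)"
```

```text
t 0.9 jig [-513.3  341.4] z 0.4047 F [-0.6  0.1 -0.6] -> off [-334.  -415.3  144.7] tw -0.117
t 0.9 jig [-513.3  341.4] z 0.4047 F [-0.6  0.1 -0.6] -> off [-334.  -415.3  221.7] tw -0.117
```

>>> {"op": "play_rows", "data": {"increments": [{"offset": [-24,-30,0],"twist": -0.05,"grip": 0.8},{"offset": [-48,-60,0],"twist": -0.117,"grip": 0.8},{"offset": [-72,-90,0],"twist": -0.117,"grip": 0.8},{"offset": [-96,-120,10],"twist": -0.117,"grip": 0.8},{"offset": [-120,-150,20],"twist": -0.117,"grip": 0.8}]}}

```text
time: 1.32
tool_pos: [0.2362, 0.428, 0.3853]
tool_rot: [0.001, 0.068, 0.998, 0.001]
contact_force: [1.0, -0.6, -0.3]
gripper_width: 0.797
```

```bash
python3 -c "
from h import *
go(-.23,-.11,.26)"
```

```text
t 1.32 jig [-411.1  177.2] z 0.3853 F [ 1.  -0.6 -0.3] -> off [-180.6 -287.6  125.1] tw 0.001
```

>>> {"op": "play_rows", "data": {"increments": [{"offset": [-18,-29,6],"twist": 0,"grip": 0.8},{"offset": [-36,-58,12],"twist": 0,"grip": 0.8},{"offset": [-54,-87,18],"twist": 0,"grip": 0.8},{"offset": [-72,-115,24],"twist": 0,"grip": 0.8},{"offset": [-90,-144,30],"twist": 0,"grip": 0.8}]}}

```text
time: 1.73
tool_pos: [0.3054, 0.273, 0.3547]
tool_rot: [0.0, 0.069, 0.998, 0.0]
contact_force: [1.0, -0.8, 0.2]
gripper_width: 0.798
```

>>> {"op": "play_rows", "data": {"increments": [{"offset": [-18,-29,15],"twist": 0,"grip": 0.8},{"offset": [-36,-58,30],"twist": 0,"grip": 0.8},{"offset": [-54,-87,45],"twist": 0,"grip": 0.8},{"offset": [-72,-115,60],"twist": 0,"grip": 0.8},{"offset": [-90,-144,95],"twist": 0,"grip": 0.8}]}}

```text
time: 2.15
tool_pos: [0.3743, 0.1224, 0.2675]
tool_rot: [0.004, 0.069, 0.998, 0.001]
contact_force: [1.1, 0.8, -0.4]
gripper_width: 0.797
```

```bash
python3 -c "
from h import *
go(-.23,-.11,.183); go(-.11,-.11,.183)
snap('side','s1.png')"
```

```text
t 2.15 jig [-232.2 -106.6] z 0.2675 F [ 1.1  0.8 -0.4] -> off [-1.6 -3.6 84.5] tw -0.001
t 2.15 jig [-232.2 -106.6] z 0.2675 F [ 1.1  0.8 -0.4] -> off [-121.6   -3.5   85.5] tw -0.001
```

View pics/s1.png

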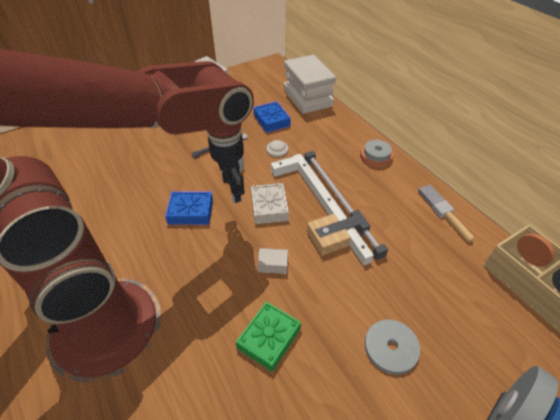

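The side view shows the gripper hovering at (236,190), clear between the blue slab and the panel. I'll lower it now and start the push.

>>> {"op": "play_rows", "data": {"increments": [{"offset": [0,-3,25],"twist": 0,"grip": 0.8},{"offset": [0,-3,50],"twist": 0,"grip": 0.8},{"offset": [0,-3,72],"twist": 0,"grip": 0.8},{"offset": [0,-3,84],"twist": 0,"grip": 0.8},{"offset": [0,-3,84],"twist": 0,"grip": 0.8}]}}

```text
time: 2.62
tool_pos: [0.3704, 0.1207, 0.1779]
tool_rot: [-0.003, 0.069, 0.998, -0.001]
contact_force: [0.2, 1.1, -0.3]
gripper_width: 0.799
```

>>> {"op": "play_rows", "data": {"increments": [{"offset": [-8,0,0],"twist": 0,"grip": 0.8},{"offset": [-16,0,0],"twist": 0,"grip": 0.8},{"offset": [-24,0,0],"twist": 0,"grip": 0.8},{"offset": [-32,0,0],"twist": 0,"grip": 0.8},{"offset": [-40,0,0],"twist": 0,"grip": 0.8}]}}

```text
time: 3.03
tool_pos: [0.4125, 0.1153, 0.1815]
tool_rot: [-0.001, 0.069, 0.998, -0.0]
contact_force: [-6.0, -1.2, 3.1]
gripper_width: 0.802
```

```bash
python3 -c "
from h import *
go(-.11,-.11,.183)"
```

```text
t 3.03 jig [-193.4 -108.3] z 0.1815 F [-6.  -1.2  3.1] -> off [-83.4  -1.7  -1.7] tw -0.0
```

>>> {"op": "play_rows", "data": {"increments": [{"offset": [-8,0,0],"twist": 0,"grip": 0.8},{"offset": [-16,0,0],"twist": 0,"grip": 0.8},{"offset": [-24,0,0],"twist": 0,"grip": 0.8},{"offset": [-32,0,0],"twist": 0,"grip": 0.8},{"offset": [-40,0,0],"twist": 0,"grip": 0.8}]}}

```text
time: 3.45
tool_pos: [0.4516, 0.11, 0.1808]
tool_rot: [-0.002, 0.069, 0.998, -0.0]
contact_force: [-6.6, 0.3, 2.8]
gripper_width: 0.801
```

>>> {"op": "play_rows", "data": {"increments": [{"offset": [-6,0,0],"twist": 0,"grip": 0.8},{"offset": [-12,0,0],"twist": 0,"grip": 0.8},{"offset": [-18,0,0],"twist": 0,"grip": 0.8},{"offset": [-24,0,0],"twist": 0,"grip": 0.8},{"offset": [-24,0,0],"twist": 0,"grip": 0.8}]}}

```text
time: 3.87
tool_pos: [0.4762, 0.1066, 0.1811]
tool_rot: [0.0, 0.069, 0.998, 0.0]
contact_force: [-0.7, 0.1, -0.1]
gripper_width: 0.798
```

```bash
python3 -c "
from h import *
go(-.11,-.11,.183)
im=snap('top','t2.png')
a=rect(im,'top',.031,.33,.68,-.2,.2)[:500]
s=snap('side','s2.png')
b=cv2.resize(s[120:320,160:440],(800,571))
cv2.imwrite('pics/c2.png',np.vstack([a,b])[:,::1]); cv2.imwrite('pics/c2.png',cv2.resize(np.vstack([a,b]),None,fx=.56,fy=.56))"
```

```text
t 3.87 jig [-129.1 -108.1] z 0.1811 F [-0.7  0.1 -0.1] -> off [-19.1  -1.9  -1.8] tw 0.0
```

View pics/c2.png

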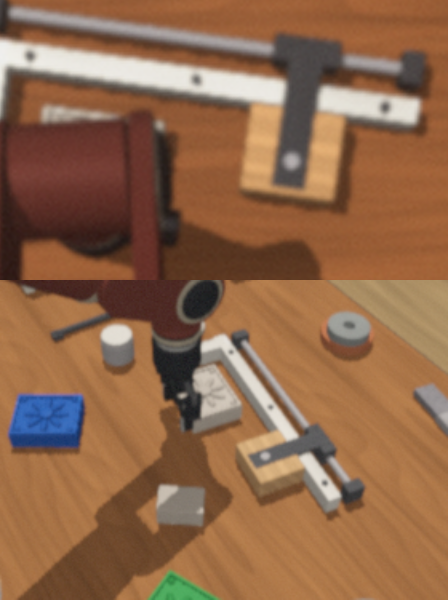

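The panel is almost square now: its far edge runs (45,107)–(162,120) in the crop, nearly parallel to the fence with about 28 mm to go. Everything else looks untouched.

>>> {"op": "play_rows", "data": {"increments": [{"offset": [-5,0,0],"twist": 0,"grip": 0.8},{"offset": [-10,0,0],"twist": 0,"grip": 0.8},{"offset": [-15,0,0],"twist": 0,"grip": 0.8},{"offset": [-20,0,0],"twist": 0,"grip": 0.8},{"offset": [-23,0,0],"twist": 0,"grip": 0.8}]}}

```text
time: 4.38
tool_pos: [0.4977, 0.1037, 0.1808]
tool_rot: [-0.001, 0.069, 0.998, 0.0]
contact_force: [-7.1, 1.8, 5.3]
gripper_width: 0.8
```

>>> {"op": "play_rows", "data": {"increments": [{"offset": [-1,0,0],"twist": 0,"grip": 0.8},{"offset": [-2,0,0],"twist": 0,"grip": 0.8},{"offset": [-3,0,0],"twist": 0,"grip": 0.8}]}}

```text
time: 4.63
tool_pos: [0.5003, 0.1034, 0.1808]
tool_rot: [-0.002, 0.069, 0.998, 0.0]
contact_force: [-6.5, 1.4, 4.7]
gripper_width: 0.794
```

>>> {"op": "play_rows", "data": {"increments": [{"offset": [-1,0,0],"twist": 0,"grip": 0.8},{"offset": [-2,0,0],"twist": 0,"grip": 0.8}]}}

```text
time: 4.8
tool_pos: [0.5022, 0.1031, 0.1808]
tool_rot: [-0.002, 0.069, 0.998, 0.0]
contact_force: [-6.0, 0.6, 4.1]
gripper_width: 0.801
```

>>> {"op": "play_rows", "data": {"increments": [{"offset": [-1,0,0],"twist": 0,"grip": 0.8},{"offset": [-2,0,0],"twist": 0,"grip": 0.8}]}}

```text
time: 4.97
tool_pos: [0.5042, 0.1028, 0.1808]
tool_rot: [-0.002, 0.069, 0.998, 0.0]
contact_force: [-6.6, 0.9, 4.0]
gripper_width: 0.799
```

>>> {"op": "play_rows", "data": {"increments": [{"offset": [-1,0,0],"twist": 0,"grip": 0.8},{"offset": [-1,0,0],"twist": 0,"grip": 0.8}]}}

```text
time: 5.13
tool_pos: [0.5054, 0.1027, 0.1808]
tool_rot: [-0.001, 0.069, 0.998, 0.0]
contact_force: [-5.0, 0.6, 4.3]
gripper_width: 0.801
```

>>> {"op": "play_rows", "data": {"increments": [{"offset": [-1,0,0],"twist": 0,"grip": 0.8},{"offset": [-1,0,0],"twist": 0,"grip": 0.8}]}}

```text
time: 5.3
tool_pos: [0.5059, 0.1026, 0.1807]
tool_rot: [-0.002, 0.069, 0.998, 0.0]
contact_force: [-8.6, 0.8, 5.8]
gripper_width: 0.803
```

>>> {"op": "play_rows", "data": {"increments": [{"offset": [-1,0,0],"twist": 0,"grip": 0.8},{"offset": [-1,0,0],"twist": 0,"grip": 0.8}]}}

```text
time: 5.47
tool_pos: [0.5064, 0.1026, 0.1807]
tool_rot: [-0.004, 0.069, 0.998, 0.0]
contact_force: [-13.2, 1.2, 9.6]
gripper_width: 0.802
```

>>> {"op": "play_rows", "data": {"increments": [{"offset": [-0.5,0,0],"twist": 0,"grip": 0.8},{"offset": [-1,0,0],"twist": 0,"grip": 0.8}]}}

```text
time: 5.63
tool_pos: [0.5068, 0.1026, 0.1805]
tool_rot: [-0.005, 0.069, 0.998, 0.0]
contact_force: [-16.5, 2.6, 13.1]
gripper_width: 0.801
```

The force rises without further travel, so the panel is on the fence. I'll back off and lift.

>>> {"op": "play_rows", "data": {"increments": [{"offset": [8,0,0],"twist": 0,"grip": 0.8},{"offset": [20,0,0],"twist": 0,"grip": 0.8},{"offset": [30,0,-20],"twist": 0,"grip": 0.8},{"offset": [30,0,-55],"twist": 0,"grip": 0.4},{"offset": [30,0,-90],"twist": 0,"grip": 0}]}}

```text
time: 6.05
tool_pos: [0.478, 0.1062, 0.2705]
tool_rot: [-0.001, 0.069, 0.998, -0.0]
contact_force: [1.5, -0.3, 0.1]
gripper_width: 0.528
```

```bash
python3 -c "
from h import *
go(-.041,-.345,.27); go(-.041,-.345,.185)"
```

```text
t 6.05 jig [-127.3 -108.4] z 0.2705 F [ 1.5 -0.3  0.1] -> off [ -86.2 -236.7    0.6] tw 0.0
t 6.05 jig [-127.3 -108.4] z 0.2705 F [ 1.5 -0.3  0.1] -> off [ -86.3 -236.6   85.6] tw 0.0
```

>>> {"op": "play_rows", "data": {"increments": [{"offset": [-13,-36,0],"twist": 0,"grip": 0},{"offset": [-26,-72,0],"twist": 0,"grip": 0},{"offset": [-39,-108,0],"twist": 0,"grip": 0},{"offset": [-52,-144,0],"twist": 0,"grip": 0},{"offset": [-65,-180,0],"twist": 0,"grip": 0}]}}

```text
time: 6.47
tool_pos: [0.5191, -0.0829, 0.2717]
tool_rot: [0.002, 0.069, 0.998, -0.001]
contact_force: [0.4, 0.8, -0.9]
gripper_width: -0.003
```

>>> {"op": "play_rows", "data": {"increments": [{"offset": [-11,-28,0],"twist": 0,"grip": 0},{"offset": [-21,-57,0],"twist": 0,"grip": 0},{"offset": [-21,-57,0],"twist": 0,"grip": 0}]}}

```text
time: 6.72
tool_pos: [0.5328, -0.145, 0.2721]
tool_rot: [0.002, 0.071, 0.997, -0.002]
contact_force: [-0.2, -0.7, 0.7]
gripper_width: -0.0
```

```bash
python3 -c "
from h import *
go(-.041,-.345,.185)
im=snap('top','t3.png')
a=rect(im,'top',.031,.43,.68,-.2,.2)
s=snap('side','s3.png')
b=cv2.resize(s[120:320,160:440],(800,571))
cv2.imwrite('pics/c3.png',cv2.resize(np.vstack([a,b]),None,fx=.56,fy=.56))"
```

```text
t 6.72 jig [ -38.5 -349.6] z 0.2721 F [-0.2 -0.7  0.7] -> off [ 2.9  4.8 87. ] tw -0.005
```

View pics/c3.png

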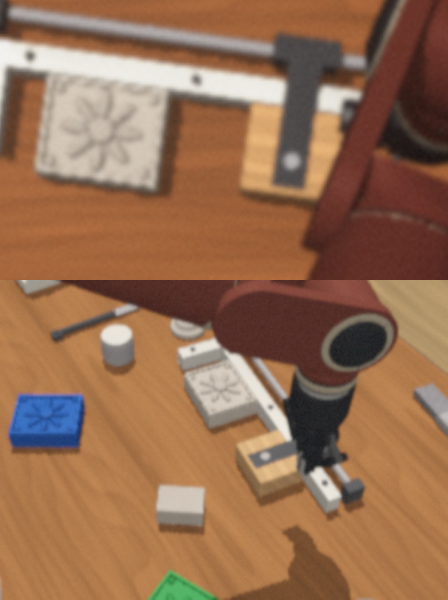

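The panel lies flush along the fence at (47–170, 72–190) in the crop, and the gripper is above and behind the jaw. I'll lower it and push the jaw.

>>> {"op": "play_rows", "data": {"increments": [{"offset": [3,2,30],"twist": 0,"grip": 0},{"offset": [3,2,60],"twist": 0,"grip": 0},{"offset": [3,2,80],"twist": 0,"grip": 0},{"offset": [3,2,87],"twist": 0,"grip": 0}]}}

```text
time: 7.15
tool_pos: [0.5272, -0.136, 0.1801]
tool_rot: [-0.003, 0.068, 0.998, 0.001]
contact_force: [-0.6, -0.6, -0.2]
gripper_width: 0.001
```

>>> {"op": "play_rows", "data": {"increments": [{"offset": [0,6,0],"twist": 0,"grip": 0},{"offset": [0,12,0],"twist": 0,"grip": 0},{"offset": [0,18,0],"twist": 0,"grip": 0},{"offset": [0,24,0],"twist": 0,"grip": 0},{"offset": [0,30,0],"twist": 0,"grip": 0}]}}

```text
time: 7.57
tool_pos: [0.5342, -0.1079, 0.1859]
tool_rot: [0.002, 0.068, 0.998, -0.001]
contact_force: [0.1, -2.1, 2.3]
gripper_width: 0.004
```

```bash
python3 -c "
from h import *
go(-.041,-.21,.185)"
```

```text
t 7.57 jig [ -42.2 -312.7] z 0.1859 F [ 0.1 -2.1  2.3] -> off [ -1.3 102.7   0.7] tw 0.001
```

>>> {"op": "play_rows", "data": {"increments": [{"offset": [0,6,0],"twist": 0,"grip": 0},{"offset": [0,12,0],"twist": 0,"grip": 0},{"offset": [0,18,0],"twist": 0,"grip": 0},{"offset": [0,24,0],"twist": 0,"grip": 0},{"offset": [0,30,0],"twist": 0,"grip": 0}]}}

```text
time: 7.98
tool_pos: [0.5375, -0.078, 0.1841]
tool_rot: [0.0, 0.069, 0.998, -0.0]
contact_force: [1.3, -3.2, 1.5]
gripper_width: -0.004
```

>>> {"op": "play_rows", "data": {"increments": [{"offset": [0,4,0],"twist": 0,"grip": 0},{"offset": [0,8,0],"twist": 0,"grip": 0},{"offset": [0,12,0],"twist": 0,"grip": 0},{"offset": [0,16,0],"twist": 0,"grip": 0},{"offset": [0,20,0],"twist": 0,"grip": 0}]}}

```text
time: 8.4
tool_pos: [0.54, -0.0584, 0.1837]
tool_rot: [-0.0, 0.069, 0.998, -0.0]
contact_force: [1.3, -2.2, 0.5]
gripper_width: -0.001
```

>>> {"op": "play_rows", "data": {"increments": [{"offset": [0,4,0],"twist": 0,"grip": 0},{"offset": [0,8,0],"twist": 0,"grip": 0},{"offset": [0,12,0],"twist": 0,"grip": 0},{"offset": [0,16,0],"twist": 0,"grip": 0},{"offset": [0,20,0],"twist": 0,"grip": 0}]}}

```text
time: 8.82
tool_pos: [0.5428, -0.039, 0.1838]
tool_rot: [-0.0, 0.069, 0.998, -0.001]
contact_force: [0.9, -7.4, -0.8]
gripper_width: 0.003
```

```bash
python3 -c "
from h import *
go(-.041,-.21,.185)
im=snap('top','t4.png')
a=rect(im,'top',.031,.43,.68,-.2,.2)
s=snap('side','s4.png')
b=cv2.resize(s[120:320,160:440],(800,571))
cv2.imwrite('pics/c4.png',cv2.resize(np.vstack([a,b]),None,fx=.56,fy=.56))"
```

```text
t 8.82 jig [ -43.2 -243.3] z 0.1838 F [ 0.9 -7.4 -0.8] -> off [-2.2 33.3 -1.3] tw 0.001
```

View pics/c4.png

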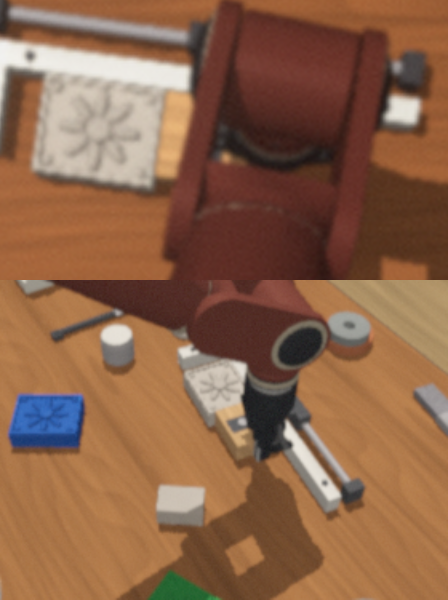

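The jaw has met the panel at (162,130). The panel is still along the fence, with about 33 mm left to the stop.

>>> {"op": "play_rows", "data": {"increments": [{"offset": [0,3,0],"twist": 0,"grip": 0},{"offset": [0,6,0],"twist": 0,"grip": 0},{"offset": [0,9,0],"twist": 0,"grip": 0},{"offset": [0,12,0],"twist": 0,"grip": 0},{"offset": [0,15,0],"twist": 0,"grip": 0}]}}

```text
time: 9.33
tool_pos: [0.5448, -0.0246, 0.1838]
tool_rot: [-0.0, 0.069, 0.998, -0.001]
contact_force: [0.4, -8.1, -0.9]
gripper_width: -0.003
```

>>> {"op": "play_rows", "data": {"increments": [{"offset": [0,3,0],"twist": 0,"grip": 0},{"offset": [0,6,0],"twist": 0,"grip": 0},{"offset": [0,9,0],"twist": 0,"grip": 0},{"offset": [0,11,0],"twist": 0,"grip": 0}]}}

```text
time: 9.67
tool_pos: [0.5463, -0.0137, 0.1838]
tool_rot: [-0.0, 0.069, 0.998, -0.001]
contact_force: [1.1, -7.2, 0.8]
gripper_width: -0.001
```

>>> {"op": "play_rows", "data": {"increments": [{"offset": [0,1,0],"twist": 0,"grip": 0},{"offset": [0,2,0],"twist": 0,"grip": 0},{"offset": [0,2,0],"twist": 0,"grip": 0}]}}

```text
time: 9.92
tool_pos: [0.5466, -0.0116, 0.1838]
tool_rot: [0.0, 0.069, 0.998, -0.001]
contact_force: [1.1, -6.1, -0.2]
gripper_width: -0.004
```

>>> {"op": "play_rows", "data": {"increments": [{"offset": [0,1,0],"twist": 0,"grip": 0},{"offset": [0,2,0],"twist": 0,"grip": 0},{"offset": [0,2,0],"twist": 0,"grip": 0}]}}

```text
time: 10.17
tool_pos: [0.5469, -0.0097, 0.1838]
tool_rot: [0.0, 0.069, 0.998, -0.001]
contact_force: [1.5, -5.6, -0.3]
gripper_width: 0.001
```

>>> {"op": "play_rows", "data": {"increments": [{"offset": [0,1,0],"twist": 0,"grip": 0},{"offset": [0,2,0],"twist": 0,"grip": 0},{"offset": [0,2,0],"twist": 0,"grip": 0}]}}

```text
time: 10.42
tool_pos: [0.5471, -0.0077, 0.1838]
tool_rot: [0.0, 0.069, 0.998, -0.001]
contact_force: [1.1, -6.2, -0.6]
gripper_width: 0.0
```

>>> {"op": "play_rows", "data": {"increments": [{"offset": [0,1,0],"twist": 0,"grip": 0},{"offset": [0,2,0],"twist": 0,"grip": 0},{"offset": [0,2,0],"twist": 0,"grip": 0}]}}

```text
time: 10.67
tool_pos: [0.5475, -0.0058, 0.1838]
tool_rot: [0.0, 0.069, 0.998, -0.001]
contact_force: [1.4, -6.7, -1.1]
gripper_width: -0.001
```

>>> {"op": "play_rows", "data": {"increments": [{"offset": [0,1,0],"twist": 0,"grip": 0},{"offset": [0,1,0],"twist": 0,"grip": 0}]}}

```text
time: 10.83
tool_pos: [0.5476, -0.0048, 0.1838]
tool_rot: [0.0, 0.069, 0.998, -0.001]
contact_force: [1.3, -6.7, -0.4]
gripper_width: -0.001
```

>>> {"op": "play_rows", "data": {"increments": [{"offset": [0,1,0],"twist": 0,"grip": 0},{"offset": [0,2,0],"twist": 0,"grip": 0},{"offset": [0,2,0],"twist": 0,"grip": 0}]}}

```text
time: 11.08
tool_pos: [0.5478, -0.0038, 0.1838]
tool_rot: [-0.0, 0.068, 0.998, -0.003]
contact_force: [-0.2, -12.1, 0.1]
gripper_width: 0.001
```

>>> {"op": "play_rows", "data": {"increments": [{"offset": [0,1,0],"twist": 0,"grip": 0},{"offset": [0,1,0],"twist": 0,"grip": 0}]}}

```text
time: 11.25
tool_pos: [0.5479, -0.0035, 0.1839]
tool_rot: [-0.0, 0.068, 0.998, -0.004]
contact_force: [-0.1, -16.4, 0.8]
gripper_width: 0.002
```

>>> {"op": "play_rows", "data": {"increments": [{"offset": [0,1,0],"twist": 0,"grip": 0},{"offset": [0,1,0],"twist": 0,"grip": 0}]}}

```text
time: 11.42
tool_pos: [0.5479, -0.0031, 0.1839]
tool_rot: [-0.0, 0.068, 0.998, -0.005]
contact_force: [-0.6, -18.8, 0.8]
gripper_width: -0.003
```

The force has risen to 19 N with no travel, so the panel is on the stop. I'll release, lift, and move aside to check.

>>> {"op": "play_rows", "data": {"increments": [{"offset": [0,-8,0],"twist": 0,"grip": 0},{"offset": [0,-25,0],"twist": 0,"grip": 0},{"offset": [0,-35,-30],"twist": 0,"grip": 0},{"offset": [0,-45,-65],"twist": 0,"grip": 0},{"offset": [0,-60,-100],"twist": 0,"grip": 0}]}}

```text
time: 11.83
tool_pos: [0.5387, -0.0591, 0.2831]
tool_rot: [-0.003, 0.069, 0.998, 0.002]
contact_force: [0.9, 0.3, 0.2]
gripper_width: -0.001
```

>>> {"op": "play_rows", "data": {"increments": [{"offset": [0,-35,0],"twist": 0,"grip": 0},{"offset": [0,-70,0],"twist": 0,"grip": 0},{"offset": [0,-105,0],"twist": 0,"grip": 0},{"offset": [0,-140,0],"twist": 0,"grip": 0},{"offset": [0,-140,0],"twist": 0,"grip": 0}]}}

```text
time: 12.25
tool_pos: [0.5197, -0.2023, 0.2838]
tool_rot: [-0.0, 0.071, 0.997, -0.0]
contact_force: [-0.3, -0.2, -0.0]
gripper_width: -0.001
```

```bash
python3 -c "
from h import *
go(-.1,-.12,.27)
im=snap('top','t5.png')
a=rect(im,'top',.031,.48,.68,-.03,.23,3000)[:600]
cv2.imwrite('pics/c5.png',a)
for n in('top','side'):
  snap(n,n+'5.png')
  for q in('panel','jaw_back','offcut','boss','tin','chisel'):
    for d in manip.tip_of(q,n)[:3]: p=w(n,d['xyz']); print(n,q,round(d['p'],2),p.round(3),jig(p).round(4))
"
```

```text
t 12.25 jig [ -43.6 -408.1] z 0.2838 F [-0.3 -0.2 -0. ] -> off [ 57.8 287.9  13.7] tw -0.005
top panel 0.77 [0.285 0.205 0.001] [-0.3322 -0.037 ]
top panel 0.67 [ 0.68   0.443 -0.002] [0.0268 0.2535]
top panel 0.6 [ 0.57   0.15  -0.003] [-0.0426 -0.0527]
top jaw_back 0.96 [0.552 0.005 0.021] [-0.0397 -0.198 ]
top jaw_back 0.48 [ 0.488 -0.359  0.004] [-0.0535 -0.5673]
top offcut 0.86 [ 0.385 -0.054 -0.004] [-0.1977 -0.2801]
top offcut 0.43 [ 0.568  0.152 -0.004] [-0.0445 -0.0506]
top boss 0.88 [0.62  0.301 0.002] [-0.0131  0.1038]
top boss 0.31 [0.551 0.009 0.017] [-0.0416 -0.1943]
top tin 0.81 [0.467 0.301 0.003] [-0.1653  0.0831]
top chisel 0.57 [ 0.476  0.411 -0.003] [-0.1711  0.1932]
side panel 0.93 [ 0.568  0.146 -0.004] [-0.044  -0.0563]
side panel 0.69 [0.284 0.203 0.003] [-0.3332 -0.0395]
side panel 0.65 [ 0.287 -0.204  0.003] [-0.2733 -0.442 ]
side jaw_back 0.81 [0.553 0.009 0.019] [-0.0396 -0.1947]
side offcut 0.61 [ 0.385 -0.054 -0.005] [-0.197 -0.28 ]
side boss 0.39 [0.613 0.308 0.   ] [-0.0213  0.1097]
side tin 0.57 [ 0.467  0.305 -0.005] [-0.1655  0.0871]
side chisel 0.56 [ 0.474  0.412 -0.004] [-0.173  0.194]
```

View pics/c5.png

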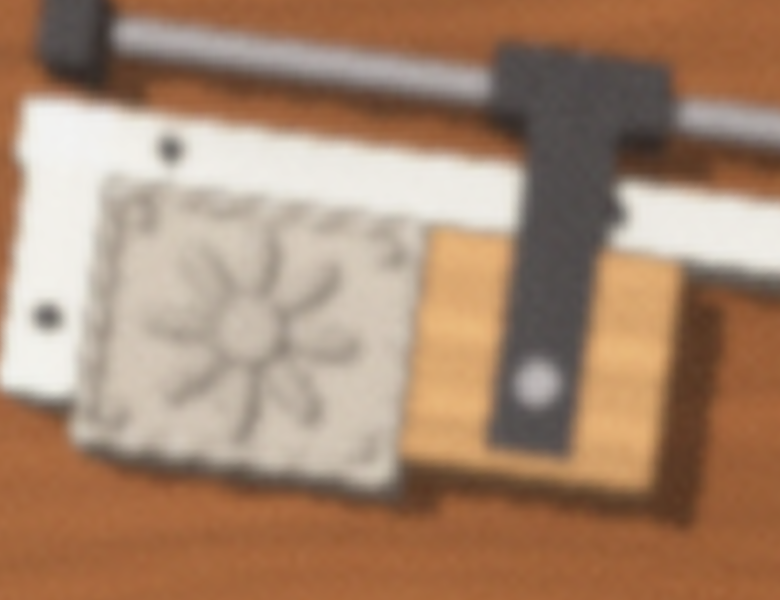

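The crop shows the panel tight in the corner. No wood shows against the fence (105,185)–(425,222), the stop (100,185)–(72,440) or the jaw (425,225)–(400,485). The networks agree, and the bystanders have not moved. The arm is clear, so I'll hand in.

```bash
python3 -c "
from h import *
print(manip.job_done(), manip.state()['time'])"
```

```text
the job is handed in; nothing more can be done
the job is handed in; nothing more can be done
```

The panel is seated in the jig corner, flush with the fence and snug between the jaw and the end stop. I handed the job in at about 13 s.

- **Fence:** I pushed the panel with the two open fingers as a wide pusher. It squared up and met the fence, with the force rising to about 17 N.
- **Stop:** I pushed the jaw's rear face with the shut fingers until the panel hit the stop, at about 19 N. Then I backed off, lifted and moved clear.
- **Last checks:** The final top view shows no visible gap at the fence, stop or jaw. The networks put the panel at jig (-43 to -45, -51 to -56) mm, against a target of (-45, -55).
- **Jaw:** Its rear face was found at jig y of about -195 to -198 mm, against an ideal -195.
- **Bystanders:** The offcut, boss, tin and chisel were found where they started, within measurement error. I did not search for the wheel again after the pushes, but the arm never worked near it on the bench.

No check failed. The pictures can't resolve gaps much under 1 mm, and I did not press the panel against the fence again after the jaw push.

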